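# Nest the movement cup in the drum case and hold the pair in the sprung jaw

### The job

Stand the tall brass movement cup fully home in the low brass drum case, then, gripping the cup, slide the pair along the bench into the notch of the sprung jaw and press steadily with about 9 N, which pushes the jaw about 15 mm back, half of its travel. Never drive the jaw to the end of its travel, and leave the movement on its white holder, the loupe and the dial where they are. Finish while holding: keep gripping the cup and pushing, the drum flat on the bench, so that the watchmaker can drive the case screws.

Things in the scene. Friction and masses are not known exactly. Their poses are not given: they have to be found in the camera images.
- cup: the movement cup: a plain brass can, open at the top, 76 mm high, outside diameter 56 mm (foot narrowed to 51 mm over the lowest 4 mm), wall 3 mm, floor 4 mm, about 0.13 to 0.25 kg. It stands upright on the bench, on the robot's left or right. Origin at the centre of its underside, z up along its axis.
- drum: the drum case: a low brass can, open at the top, 34 mm high, outside diameter 72 mm, inside diameter 64 mm, floor 5 mm thick, about 0.18 to 0.35 kg, loose, standing on the bench with its axis 11 to 17 cm in front of the notch of the jaw and up to 4 cm to one side. Origin at the centre of its underside, z up along its axis. The cup fits inside with 4 mm to spare all round; fully home, the cup's underside is 5 mm above the drum's and the cup stands 47 mm out of the drum.
- fence: the fixture, screwed to the bench: an aluminium upright 110 mm wide and 44 mm high on a foot plate, with a steel jaw in front of it on two guide rods. Origin on the bench under the upright. Its x axis is level and points from the jaw to the upright: it is the direction in which to push. y level across it, z up. The upright's front face is at x = -15 mm, the notch at x = -66 mm when the jaw is out.
- jaw_notch (a point): the deepest point of the jaw's V notch, 17.5 mm above the bench; it moves with the jaw. Each half of the V is 48 mm long, leans 20 degrees forward (opens towards the fence's -x), and is 25 mm high, from 5 to 30 mm above the bench. The drum seats in the notch with its axis 38 mm in front of this point (towards the fence's -x).
- jaw (a joint): how far the jaw is pushed back, in m: 0 fully out, 0.030 at the end of its travel. A spring of 600 N per m, without preload, pushes it out: 9 N at 0.015.
- holder: leave alone: a white flared movement holder, 72 mm wide at the foot and 36 mm high, carrying a copper-coloured movement; on the other side from the cup. Origin at the centre of its underside.
- loupe: leave alone: a black eye loupe, 46 mm wide and 34 mm high, beyond the work on the right. Origin at the centre of its underside.
- dial: leave alone: a flat clock dial, 80 mm across and 4 mm thick with two hands, beyond the work on the left. Origin at the centre of its underside.
Not all that is in view belongs to the job. Leave any green or purple look-alike of the drum alone.

How it is judged (in metres and radians):
On the way, in this order (a step that is already met when the one before it is completed fails the run):
1. the cup stands fully home in the drum, both upright, the drum on the bench (horizontal distance between cup and drum below 0.008 m and z of cup in the frame of drum between 0.002 and 0.011 m and angle between cup's own z axis and vertical below 0.12 rad and angle between drum's own z axis and vertical below 0.1 rad and height (world z) of drum below 0.006 m), for 0.2 s.
2. the nested pair, gripped by the cup, presses the jaw with 5 to 13 N (all of step 1 and contact force between drum and fence between 5 and 13 N and value of joint jaw between 0.007 and 0.0225 m and contact force between the fingers and cup above 2 N), for 0.5 s.
At the end, for the whole second after the job is handed in: Cup home in the drum (axes within 8 mm, underside 2 to 11 mm above the drum's, tilt under 0.12 rad); drum on the bench (6 mm, 0.10 rad), pressing the jaw with 5 to 13 N; jaw back 7 to 22.5 mm and still (10 mm/s); fingers hold the cup (over 2 N); all through the last second (all of step 2 and velocity of joint jaw between -0.01 and 0.01 m/s); the arm keeps its last pose, push and grip.
It fails at once if the jaw is driven to the end of its travel (beyond 28 mm) (value of joint jaw above 0.028 m).
It fails at once if the holder is disturbed (moved over 15 mm) (distance of holder from where it was at the start of the episode above 0.015 m).
It fails at once if the loupe is disturbed (moved over 15 mm) (distance of loupe from where it was at the start of the episode above 0.015 m).
It fails at once if the dial is disturbed (moved over 15 mm) (distance of dial from where it was at the start of the episode above 0.015 m).
It fails at once if the drum is tipped (over 0.5 rad) (angle between drum's own z axis and vertical above 0.5 rad).
It also fails if it takes over 45 s, if anything falls off the work surface, if the arm or the gripper's body presses on something with over 40 N, if the wrist force passes 120 N, or if a joint passes its speed limit or range.

### The arm

A 6-joint arm with a two-finger parallel gripper is mounted at the origin on the work surface. World frame = base frame: x ahead of the robot, y to its left, z up, the work surface at z = 0. Lengths are in mm, angles in rad, forces in N, time in s.
With the tool pointing down it reaches from about 300 to 775 mm from the base axis. Payload 14.6 kg.
Tool frame: the origin (TCP) lies midway between the tips of the shut fingers; the grasp point (between the pads) lies 19 mm behind it (manip.grip_depth is the distance from the TCP to the grasp point, in mm); x points along the fingers, y is the direction in which the jaws open and shut, and the axes are right-handed (so a half turn about x gives the same grasp; the last joint's range is limited). The gripper opens to 94 mm and grips with 3 to 60 N. Pads are 16 mm wide; open, the fingers measure 119 mm over their backs; the gripper's body (75 mm by 177 mm) begins 78 mm behind the grasp point.
Start: joints at [-1.221, 0.3, 1.521, -0, 1.321, -0.067], TCP at [222.652, -502.907, 205.446] pointing down, gripper open.
Joint ranges: [-3.03, 3.03], [-0.79, 2.21], [0.23, 2.52], [-1.04, 4.18], [0, 3.07], [-2.55, 2.55]. Speed limits (rad/s): [2.22, 2.22, 2.57, 3.14, 3.14, 3.14].

### API

Orientations are given as [roll, pitch, yaw] about the fixed x, y, z axes, in that order (R = Rz(yaw) Ry(pitch) Rx(roll)).
In Python, from cell import readout, cams, ticket, manip gives the robot as it stands. The module is installed in compiled form; this text tells all that it offers.
- The arm moves only by the tool apply_moves, never from a script. Its argument "plan" is one flat list of numbers, 7 for each row, row after row: the turn, a rotation vector about the tool's x, y, z in rad, then the shift along the tool's x, y, z in m, then the opening in per cent of the stroke, from 0 (shut) to 100 (fully open). In form: [wx, wy, wz, x, y, z, fingers, wx, wy, wz, x, y, z, fingers, ...]. A call has 1 to 5 rows; each row shifts and turns the commanded pose from where the row before left it, along the tool's axes as they then stand; what a row does not reach is not made up. A row lasts 1/8 s, in which the tool goes at most 62.5 mm and 10.7 degrees, less where a joint would pass 70% of its speed; a pose out of reach is approached as far as the arm can. A call with a gripper value outside its range is refused whole. The fingers move at their own pace and stop on an object; "force" is the grip in N (left out, the last holds). Time passes only in rows, so rows that do not move let the fingers close. It gives the time, the measured TCP pose, the force and the opening at its end, in the units of the state.
- readout.read_state(): the state, without advancing time (a new reading comes with each control period).
- cams.camera(name): name is "scene" or "side" or "wrist"; returns a dict with "image" (480x640x3 uint8, red, green, blue), "fovy" (degrees; the focal length in pixels is half the picture's height over the tangent of half this angle, whatever the lens; pixels are square), "cx", "cy" (the principal point, pixels), "D" ([k1, k2, p1, p2, k3] as OpenCV has them; the pictures are not rectified), "position" and "orientation" of the camera in the world; the wrist camera has in their place "T_tool_cam" (4x4, takes a point from camera to tool coordinates, whose origin is the TCP and whose axes are the tool frame's). Camera axes: x right, y down, z forward; pixel columns grow to the right and rows downward; lengths in mm; the calibration is good to about 2 mm. A picture is of the moment at which its call begins: read the wrist's pose just before it. There is no depth.
- ticket.sign_off(): hands the job in, once; it reports no verdict.
The state is a dict: "clock": time; "joints": joint angles; "qd": joint speeds; "effort": joint torques, N m; "eef_pos": TCP position; "eef_rot": TCP orientation; "wrist_force": force on the tool from outside, world axes, zero at the start; "moment": the same for the moment, N m; "finger_gap": finger opening in mm.
Only numpy, scipy, OpenCV 4.12 (cv2) and the standard library are available. Lean on these libraries where they do the work, as an engineer would, in place of code of your own. Each camera call takes 0.05 s, during which the arm holds its last target.

## Working session

There is one attempt and no reset: what is moved stays moved. The work goes in short steps, Python scripts to look and compute and a tool call to move; the robot and the scene stay as the last step left them, time stands still between calls to the robot, and variables do not carry over. Pictures are saved under pics/ and viewed, and the job is handed in when it is done.

Besides the shell and the picture viewer there is one more tool, called in YAML: its name, and indented under it one key for each argument. apply_moves: Moves the arm, as the interface text tells. Its arguments: {"type":"object","properties":{"plan":{"type":"array","items":{"type":"number"}},"force":{"type":"number"}},"required":["plan"]}

```bash
mkdir -p pics
cat > h.py <<'E'
import numpy as np, cv2
from cell import readout, cams, ticket, manip
from scipy.spatial.transform import Rotation as R
def K(c):
    f=240/np.tan(np.radians(c["fovy"])/2); return np.array([[f,0,c["cx"]],[0,f,c["cy"]],[0,0,1]])
def snap(n,fn):
    c=cams.camera(n); cv2.imwrite("pics/"+fn,c["image"][:,:,::-1]); return c
E
python3 - <<'E'
from h import *
s=readout.read_state()
print(s)
for n in ["scene","side","wrist"]:
    c=snap(n,n+"0.png"); print(n,{k:v for k,v in c.items() if k!="image"})
E
```

```text
{'clock': 0.0, 'joints': array([-1.22056628e+00,  3.00484669e-01,  1.52158320e+00,  3.91481208e-05,
        1.32069372e+00, -6.65971831e-02]), 'qd': array([ 2.91879685e-04, -8.44016052e-05,  1.75713411e-04,  1.02553062e-03,
       -4.50102818e-05, -1.24360250e-03]), 'effort': array([ 5.93475361e-04, -5.31803620e+01, -3.52735698e+01,  7.08882906e-02,
        2.44696724e-02, -6.50537595e-05]), 'eef_pos': array([ 222.59184035, -502.65778158,  204.87799092]), 'eef_rot': array([-1.66982082,  1.56962678,  1.88858936]), 'wrist_force': array([ 0.3223366 , -0.68386019,  0.74181571]), 'moment': array([ 0.02181613, -0.01249916, -0.01704187]), 'finger_gap': 93.84460417017017}
scene {'fovy': 44.15783375867086, 'cx': 318.0906856238903, 'cy': 226.5086621529104, 'D': array([-0.18632374,  0.        ,  0.        ,  0.        ,  0.        ]), 'position': array([ 978.80466974, -344.29981988,  961.93311984]), 'orientation': array([-2.60490284e+00, -2.23161864e-03,  9.01234653e-01])}
side {'fovy': 47.45211284502524, 'cx': 327.0345794448816, 'cy': 244.80303910632932, 'D': array([-0.14588625,  0.        ,  0.        ,  0.        ,  0.        ]), 'position': array([ 95.51372724, 589.94183043, 781.20211939]), 'orientation': array([-2.32838652, -0.01529123, -2.44983452])}
wrist {'fovy': 66.96519764503104, 'cx': 323.3731303213272, 'cy': 241.29642418415148, 'D': array([-0.01720077,  0.        ,  0.        ,  0.        ,  0.        ]), 'T_tool_cam': array([[ 7.53541506e-04, -2.39426612e-01,  9.70914172e-01,
        -1.78743245e+02],
       [ 9.99999304e-01, -7.00888630e-04, -9.48953468e-04,
        -2.83323964e-02],
       [ 9.07707417e-04,  9.70914212e-01,  2.39425917e-01,
        -6.93227533e+01],
       [ 0.00000000e+00,  0.00000000e+00,  0.00000000e+00,
         1.00000000e+00]])}
```

View pics/scene0.png

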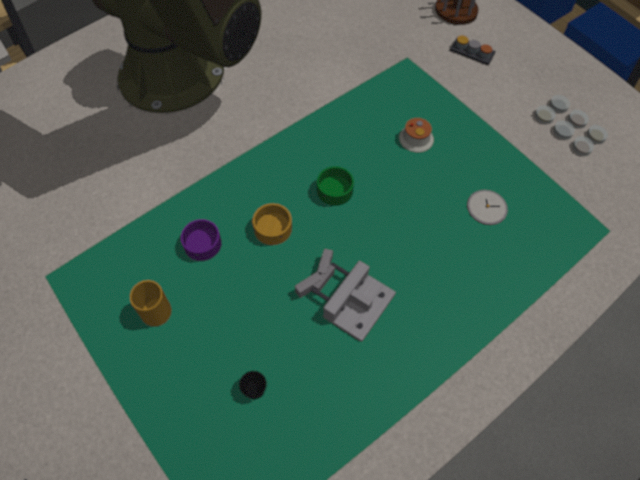

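View pics/side0.png

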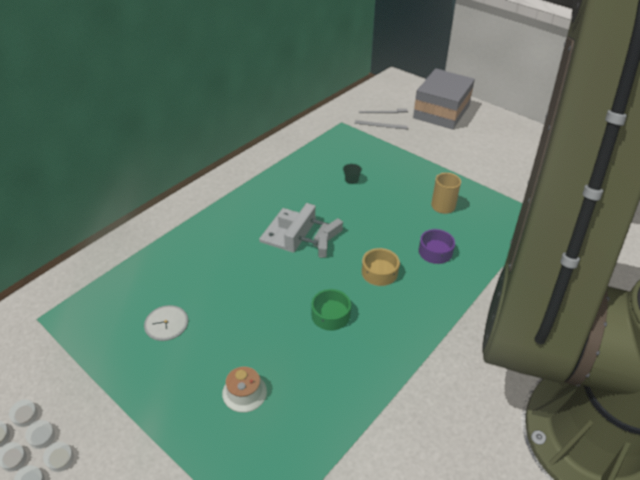

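View pics/wrist0.png

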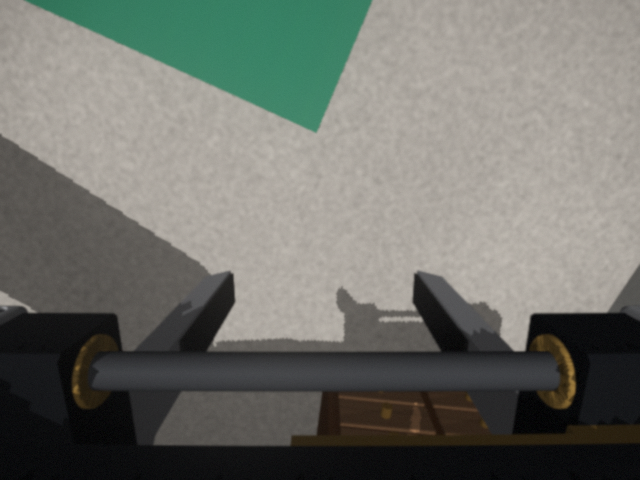

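Scene view: the cup is at about (150,303), drum (272,223), jaw (316,275), purple and green decoys at (201,240) and (335,186), holder (416,135), loupe (253,384). I'll enlarge crops to measure these.

Run:
```python
import cv2
a=cv2.imread("pics/scene0.png"); b=cv2.imread("pics/side0.png")
def crop(im,x,y,w,h,s,fn):
    c=cv2.resize(im[y:y+h,x:x+w],None,fx=s,fy=s,interpolation=cv2.INTER_CUBIC)
    for i in range(0,w,20):
        cv2.putText(c,str(x+i),(i*s,10),0,.35,(255,255,255),1); cv2.line(c,(i*s,0),(i*s,4),(255,255,255),1)
    for i in range(0,h,20):
        cv2.putText(c,str(y+i),(0,i*s+4),0,.35,(255,255,255),1)
    cv2.imwrite("pics/"+fn,c)
crop(a,120,190,190,140,4,"sc1.png"); crop(a,280,230,130,120,5,"sc2.png")
crop(b,350,160,130,130,4,"sd1.png"); crop(b,250,190,110,90,7,"sd2.png")
```

```text
(no output)
```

View pics/sc1.png

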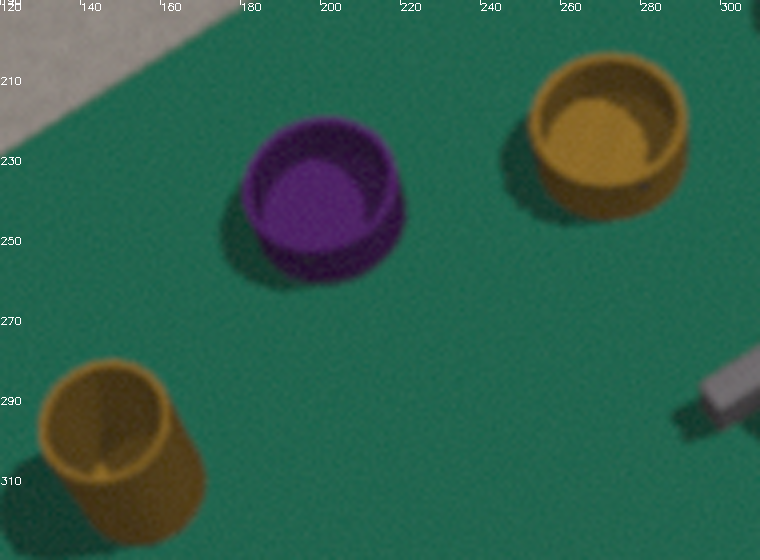

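View pics/sc2.png

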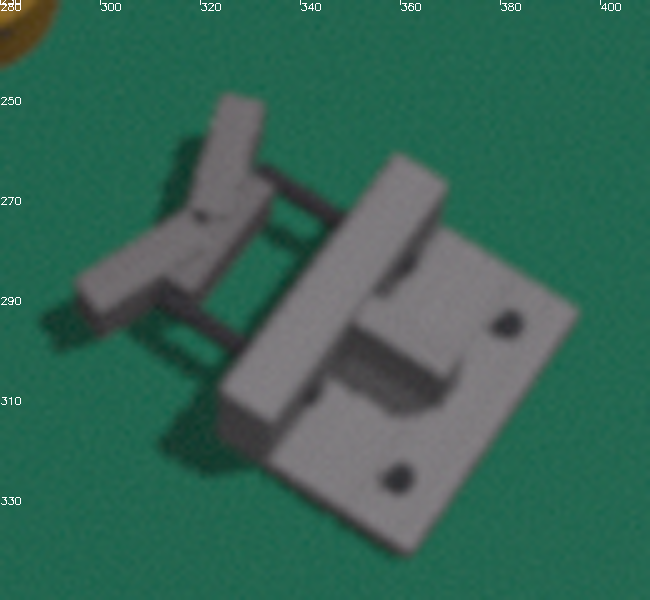

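View pics/sd1.png

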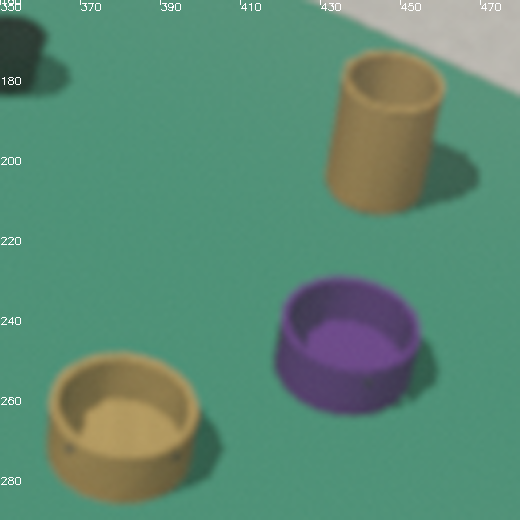

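View pics/sd2.png

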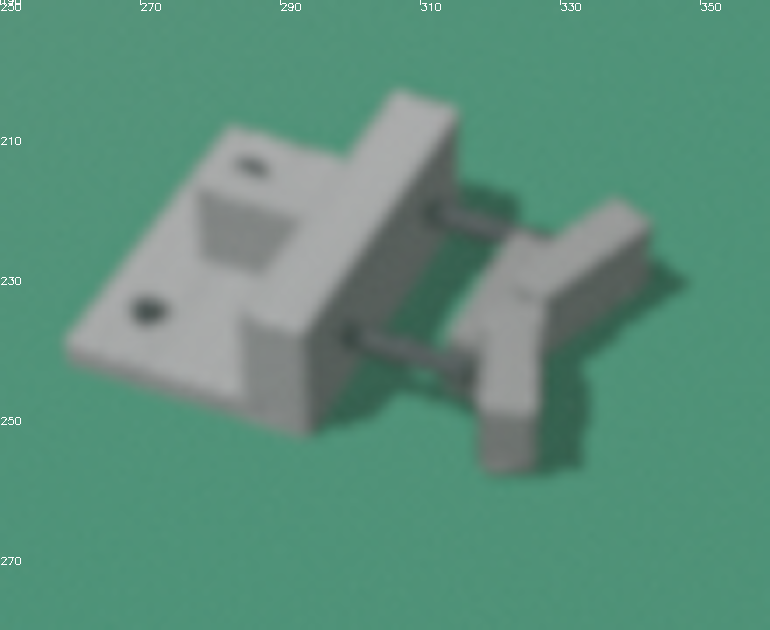

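Scene: the cup rim spans x 129.5–162.5, y 279–311 and the drum rim x 252–292, y 202.5–237. Side: the cup rim spans x 435.7–461.5, y 172.5–188 and the drum rim x 362.5–400, y 248–274.5. The upright's front top corners and the V's notch and tip corners are clear in both views. Next I'll fit the poses.

```bash
cat >> h.py <<'E'
CAL={}
def proj(P,c,T=None):
    if T is None:
        Rw=R.from_euler('xyz',c["orientation"]).as_matrix(); t=c["position"]
    else: Rw,t=T[:3,:3],T[:3,3]
    P=(np.atleast_2d(P)-t)@Rw
    return cv2.projectPoints(P.reshape(-1,1,3),np.zeros(3),np.zeros(3),K(c),c["D"])[0].reshape(-1,2)
def wristT(s,c):
    T=np.eye(4);T[:3,:3]=R.from_euler('xyz',s["eef_rot"]).as_matrix();T[:3,3]=s["eef_pos"];return T@c["T_tool_cam"]
def circ(x,y,z,r):
    a=np.linspace(0,2*np.pi,180);return np.c_[x+r*np.cos(a),y+r*np.sin(a),0*a+z]
def bbox(p): return np.r_[p.min(0),p.max(0)]
E
python3 - <<'E'
from h import *
from scipy.optimize import least_squares as ls
S=cams.camera("scene");D=cams.camera("side")
def fit(r,z,bs,bd):
    def f(v,sep=None):
        o=[]
        if sep!='d': o.append(bbox(proj(circ(v[0],v[1],z,r),S))-bs)
        if sep!='s': o.append(bbox(proj(circ(v[0],v[1],z,r),D))-bd)
        return np.concatenate(o)
    for sep in (None,'s','d'):
        q=ls(f,[450,0],args=(sep,)); print(sep,q.x,np.round(q.fun,1))
print("cup");fit(28,76,[129.5,279,162.5,311],[435.7,172.5,461.5,188])
print("drum");fit(36,34,[252,202.5,292,237],[362.5,248,400,274.5])
tx,ty=-66-48*np.sin(np.radians(20)),48*np.cos(np.radians(20))
L=np.array([[-15,55,44],[-15,-55,44],[-66,0,30],[tx,ty,30],[tx,-ty,30]])
us=np.array([[359.6,260.4],[324.4,307.6],[318,271.4],[324,248.4],[295.6,286.6]])
ud=np.array([[293.3,238.1],[315.6,205.3],[327.9,232.4],[327.1,248.9],[343,221.9]])
def W(v): 
    c,s=np.cos(v[2]),np.sin(v[2]); return np.c_[v[0]+c*L[:,0]-s*L[:,1],v[1]+s*L[:,0]+c*L[:,1],L[:,2]]
for sep in (None,'s','d'):
    def f(v):
        w=W(v);o=[]
        if sep!='d':o.append((proj(w,S)-us).ravel())
        if sep!='s':o.append((proj(w,D)-ud).ravel())
        return np.concatenate(o)
    q=ls(f,[600,0,0.]);print(sep,q.x,np.round(q.fun,1)); w=W(q.x);print(w[2]); 
    print("push dir",np.cos(q.x[2]),np.sin(q.x[2]))
E
```

```text
cup
None [ 492.7623689  -321.75507589] [-0.2  0.5 -0.3 -0.7 -0.2  0.1 -0.5 -0.1]
s [ 493.22322855 -321.5519077 ] [ 0.   0.6 -0.  -0.6]
d [ 492.21786802 -322.26847295] [ 0.1  0.1 -0.1 -0.1]
drum
None [482.25604004 -57.98042459] [-0.   0.5 -1.  -0.6 -0.3  0.3 -0.7  0.1]
s [482.89228352 -57.2897445 ] [ 0.5  0.6 -0.5 -0.5]
d [481.78894325 -59.08235753] [ 0.2  0.1 -0.2 -0.1]
None [ 6.79616319e+02 -3.73248627e+01  3.03099745e-01] [-0.6 -0.9 -0.6  0.  -0.8  0.2 -0.2 -0.  -0.9 -0.5 -0.4 -0.4 -0.9  0.2
 -0.9  0.2 -1.1 -0.1 -0.6 -0.5]
[616.62487237 -57.02454809  30.        ]
push dir 0.9544158637596108 0.2984800814191727
s [ 6.80669787e+02 -3.67828305e+01  3.01989839e-01] [ 0.  -0.6  0.   0.2 -0.2  0.5  0.4  0.2 -0.3 -0.3]
[617.65651449 -56.41258922  30.        ]
push dir 0.9547465605455 0.2974205862520917
d [ 6.78127953e+02 -3.80644464e+01  3.02869577e-01] [ 0.4 -0.3 -0.1  0.3 -0.1  0.4 -0.3  0.   0.1 -0.3]
[615.13197315 -57.74963267  30.        ]
push dir 0.9544845389660744 0.2982603977646384
```

Run:
```python
from h import *
s=readout.read_state()
M=R.from_euler('xyz',s["eef_rot"]).as_matrix();print(np.round(M,4)); print("y yaw",np.arctan2(M[1,1],M[0,1]))
S=cams.camera("scene")
def ray(u,v,z):
    k=cv2.undistortPoints(np.array([[[u,v]]],float),K(S),S["D"])[0,0]
    d=R.from_euler('xyz',S["orientation"]).as_matrix()@np.r_[k,1];p=S["position"];return p+d*(z-p[2])/d[2]
for n,u,v,z in [("purple",201,237,34),("loupe",253,382,34),("green",336,183,34),("holder",416,143,0),("dial",488,207,4)]: print(n,ray(u,v,z)[:2].round())
```

```text
[[-2.000e-04  4.049e-01 -9.144e-01]
 [ 4.000e-04 -9.144e-01 -4.049e-01]
 [-1.000e+00 -5.000e-04 -0.000e+00]]
y yaw -1.1539705911165905
purple [ 433. -181.]
loupe [ 710. -261.]
green [493.  87.]
holder [499. 299.]
dial [704. 299.]
```

apply_moves:
  plan: [-0.182, 0, 0, 0, 0, 0, 100, -0.182, 0, 0, 0, 0, 0, 100, -0.182, 0, 0, 0, 0, 0, 100, -0.182, 0, 0, 0, 0, 0, 100, -0.182, 0, 0, 0, 0, 0, 100]

```text
clock: 0.92
eef_pos: [222.7, -502.9, 205.4]
eef_rot: [-2.772, 1.571, 1.702]
wrist_force: [-0.5, 0.3, 0.1]
finger_gap: 94.1
```

apply_moves:
  plan: [-0.182, 0, 0, 0, 0, 0, 100, -0.182, 0, 0, 0, 0, 0, 100, -0.182, 0, 0, 0, 0, 0, 100, 0, 0, 0, 0, 0.05, -0.018, 100, 0, 0, 0, 0, 0.05, -0.018, 100]

```text
clock: 1.55
eef_pos: [308.1, -438.1, 205.4]
eef_rot: [2.807, 1.571, 1.537]
wrist_force: [0.3, -0.7, -0.9]
finger_gap: 93.7
```

apply_moves:
  plan: [0, 0, 0, 0, 0.05, -0.018, 100, 0, 0, 0, 0, 0.05, -0.018, 100, 0, 0, 0, 0, 0.05, -0.02, 100, 0, 0, 0, 0, 0.03, 0, 100, 0, 0, 0, 0, 0, 0, 100]

```text
clock: 2.17
eef_pos: [463.7, -330.8, 205.1]
eef_rot: [-2.74, 1.57, 2.277]
wrist_force: [-0.5, 0.2, -0.1]
finger_gap: 94.1
```

```bash
cat >> h.py <<'E'
def rel(target,s=None):
    s=s or readout.read_state();M=R.from_euler('xyz',s["eef_rot"]).as_matrix()
    print("pos",s["eef_pos"].round(1),"yawy",np.arctan2(M[1,1],M[0,1]).round(4),"tool rel mm",((np.array(target)-s["eef_pos"])@M).round(1),"F",s["wrist_force"].round(1),"gap",round(s["finger_gap"],1),"t",s["clock"])
E
python3 - <<'E'
from h import *
s=readout.read_state();rel([492.8,-321.8,150],s)
c=snap("wrist","w1.png");T=wristT(s,c)
print(bbox(proj(circ(492.8,-321.8,76,28),c,T)))
E
```

```text
pos [ 463.7 -330.8  205.1] yawy 0.3044 tool rel mm [55.  30.4  0.1] F [-0.5  0.2 -0.1] gap 94.1 t 2.175
[326.09545686 202.10489376 390.48451272 264.9474455 ]
```

View pics/w1.png

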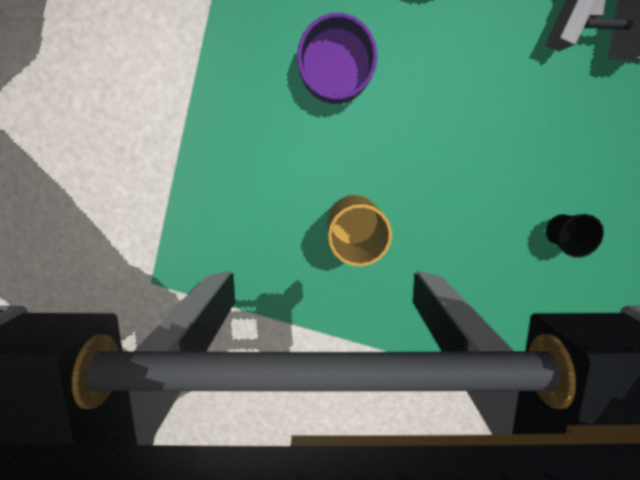

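The wrist view shows the cup rim at x 328–392, y 203–266. The prediction was 326–390, 202–265, so it agrees within about 1.5 mm. I'll centre over the cup and descend.

apply_moves:
  plan: [0, 0, 0, 0, 0.032, 0.001, 100, 0, 0, 0, 0.05, 0, 0, 100, 0, 0, 0, 0.05, 0, 0, 100, 0, 0, 0, 0.04, 0, 0, 100, 0, 0, 0, 0.025, 0, 0, 100]

```text
clock: 2.85
eef_pos: [491.7, -323.7, 38.6]
eef_rot: [-2.477, 1.569, 2.536]
wrist_force: [0.1, -0.8, 0.1]
finger_gap: 94.4
```

apply_moves:
  plan: [0, 0, 0, 0, 0, 0, 30, 0, 0, 0, 0, 0, 0, 30, 0, 0, 0, 0, 0, 0, 30, 0, 0, 0, 0, 0, 0, 30, 0, 0, 0, 0, 0, 0, 30]
  force: 40

```text
clock: 3.48
eef_pos: [493.8, -323.5, 41.3]
eef_rot: [0.561, 1.569, -0.707]
wrist_force: [-0.5, 0.6, 6.3]
finger_gap: 55.9
```

Run:
```python
from h import *
rel([482.3,-58,110]);c=snap("wrist","w2.png"); rel([482.3,-58,110])
```

```text
pos [ 493.8 -323.5   41.3] yawy 0.3022 tool rel mm [ -69.    68.1 -256.8] F [-0.5  0.6  6.3] gap 55.9 t 3.475
pos [ 493.8 -323.5   41.3] yawy 0.3022 tool rel mm [ -69.    68.1 -256.8] F [-1.2 -0.2  5.1] gap 55.9 t 3.525
```

View pics/w2.png

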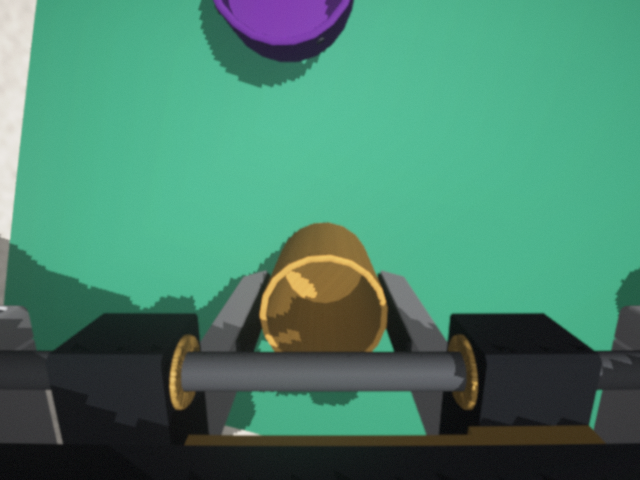

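The cup is gripped with a gap of 55.9 mm. I'll lift it and check.

apply_moves:
  plan: [0, 0, 0, -0.02, 0, 0, 30, 0, 0, 0, -0.03, 0, 0, 30, 0, 0, 0, -0.03, 0, 0, 30, 0, 0, 0, 0, 0, 0, 30]

```text
clock: 4.03
eef_pos: [494.2, -323.7, 122.2]
eef_rot: [0.636, 1.567, -0.633]
wrist_force: [-0.3, -0.6, -2.9]
finger_gap: 55.8
```

Run:
```python
from h import *
s=readout.read_state();rel([482.3,-58,110],s)
for n in ["scene","side"]:
    c=snap(n,n+"1.png"); p=s["eef_pos"]
    # predicted cup rim/foot, underside 41 below TCP
    z=p[2]-41
    for off in (0,):
        print(n,bbox(proj(circ(p[0],p[1],z+76,28),c)).round(1),bbox(proj(circ(p[0],p[1],z,25.5),c)).round(1))
    b=bbox(proj(circ(p[0],p[1],z+40,60),c)); x,y=int(max(b[0]-10,0)),int(b[1]-10)
    im=c["image"][y:y+90,x:x+100,::-1]; cv2.imwrite("pics/"+n+"1c.png",cv2.resize(im,None,fx=7,fy=6.6 if 0 else 6,interpolation=cv2.INTER_CUBIC)); print(x,y)
```

```text
pos [ 494.2 -323.7  122.2] yawy 0.3021 tool rel mm [  11.6   67.7 -257.2] F [-0.3 -0.6 -2.9] gap 55.8 t 4.025
scene [114.4 258.2 149.8 290.9] [129.3 280.7 159.5 308.9]
91 241
side [441.  141.  467.6 155.9] [436.9 170.7 460.2 184.7]
413 136
```

View pics/scene1c.png

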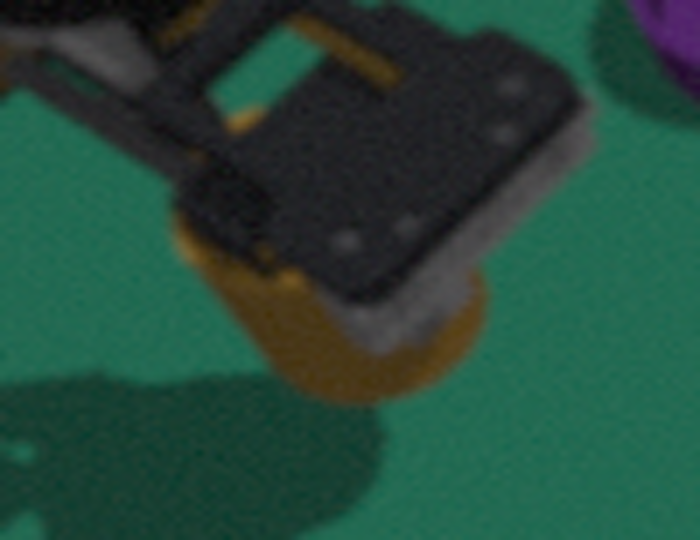

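View pics/side1c.png

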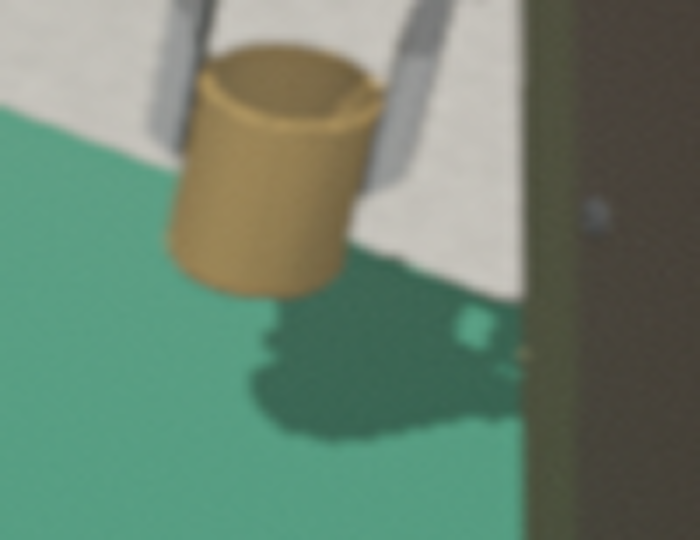

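In the side crop the held cup's rim sits at x 442–468, y 143–158, upright. Its axis is about 1.8 mm to tool −z of the TCP. Now I'll carry it to above the drum.

apply_moves:
  plan: [0, 0, 0, 0, 0.0135, -0.051, 30, 0, 0, 0, 0, 0.0135, -0.051, 30, 0, 0, 0, 0, 0.0135, -0.051, 30, 0, 0, 0, 0, 0.0135, -0.051, 30, 0, 0, 0, 0, 0.0135, -0.051, 30]

```text
clock: 4.75
eef_pos: [481.1, -57.9, 119.0]
eef_rot: [-2.096, 1.569, 2.918]
wrist_force: [0.4, 0.5, -2.4]
finger_gap: 56.1
```

apply_moves:
  plan: [0, 0, 0, 0, 0, 0, 30, 0, 0, 0, 0, 0, 0, 30]

```text
clock: 5.0
eef_pos: [481.7, -59.9, 119.5]
eef_rot: [-1.974, 1.569, 3.041]
wrist_force: [0.2, 0.1, -2.3]
finger_gap: 55.8
```

Run:
```python
from h import *
s=readout.read_state();rel([482.8,-59.7,60],s)
c=snap("wrist","w3.png");T=wristT(s,c)
print(bbox(proj(circ(482.3,-58,34,36),c,T)))
p=s["eef_pos"]
for n in ["scene","side"]:
    c=snap(n,n+"2.png")
    print(n,bbox(proj(circ(p[0]-.53,p[1]+1.7,p[2]+35,28),c)).round(1),bbox(proj(circ(p[0]-.53,p[1]+1.7,p[2]-41,25.5),c)).round(1))
    b=bbox(proj(circ(482,-58,40,60),c)); x,y=int(b[0]-10),int(b[1]-30)
    im=c["image"][y:y+110,x:x+100,::-1]; cv2.imwrite("pics/"+n+"2c.png",cv2.resize(im,None,fx=5,fy=5,interpolation=cv2.INTER_CUBIC)); print(x,y)
```

```text
pos [481.7 -59.9 119.5] yawy 0.3024 tool rel mm [59.5  1.2  0.2] F [ 0.2  0.1 -2.3] gap 55.8 t 5.0
[277.03913454 196.91705094 372.81371608 289.75136883]
scene [249.6 167.9 283.1 195.4] [255.1 194.1 283.8 218.3]
228 160
side [371.2 203.8 402.5 224.1] [369.7 235.5 396.7 254.1]
340 207
```

View pics/w3.png

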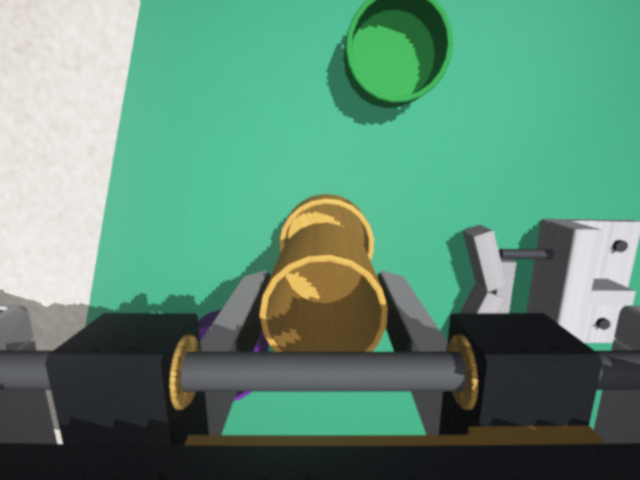

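View pics/side2c.png

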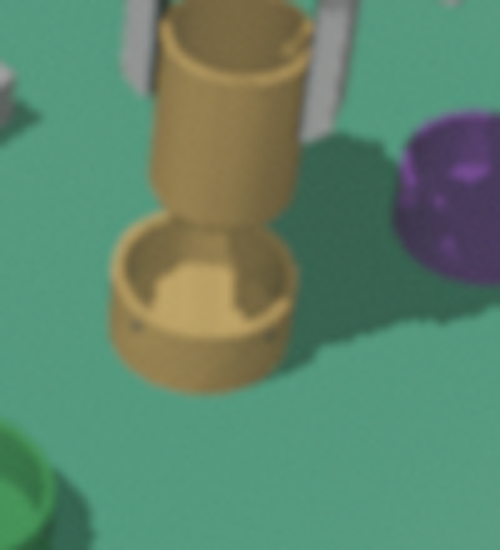

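View pics/scene2c.png

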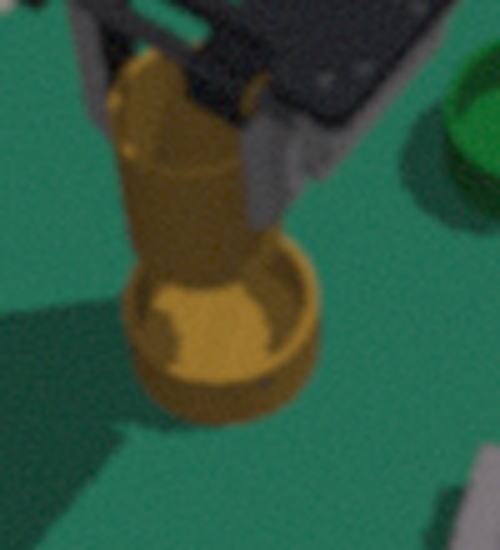

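The wrist view shows the drum's rim arc at x 280–374, top row 195 (predicted 277–373, 197). The drum is therefore about 2 mm to +y of the cup axis and 1 mm to −z. I'll correct for that, lower to just above the rim and look again.

apply_moves:
  plan: [0, 0, 0, 0.018, 0.002, -0.001, 30, 0, 0, 0, 0.018, 0, 0, 30, 0, 0, 0, 0, 0, 0, 30]

```text
clock: 5.52
eef_pos: [483.0, -58.8, 83.4]
eef_rot: [-2.052, 1.568, 2.961]
wrist_force: [-0.0, -0.3, -1.9]
finger_gap: 55.7
```

Run:
```python
from h import *
s=readout.read_state();rel([482.8,-59.7,60],s)
c=snap("wrist","w4.png")
cv2.imwrite("pics/w4c.png",cv2.resize(c["image"][160:360,240:410,::-1],None,fx=3,fy=3,interpolation=cv2.INTER_CUBIC))
for n in ["scene","side"]:
    c=snap(n,n+"3.png")
    b=bbox(proj(circ(482,-58,40,60),c)); x,y=int(b[0]-10),int(b[1]-30)
    im=c["image"][y:y+110,x:x+100,::-1]; cv2.imwrite("pics/"+n+"3c.png",cv2.resize(im,None,fx=5,fy=5,interpolation=cv2.INTER_CUBIC)); print(x,y)
```

```text
pos [483.  -58.8  83.4] yawy 0.3007 tool rel mm [23.4 -0.4  0.9] F [-0.  -0.3 -1.9] gap 55.7 t 5.525
228 160
340 207
```

View pics/w4c.png

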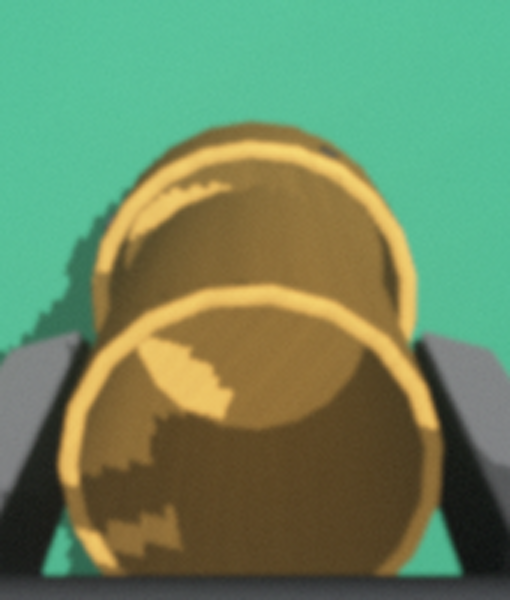

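View pics/side3c.png

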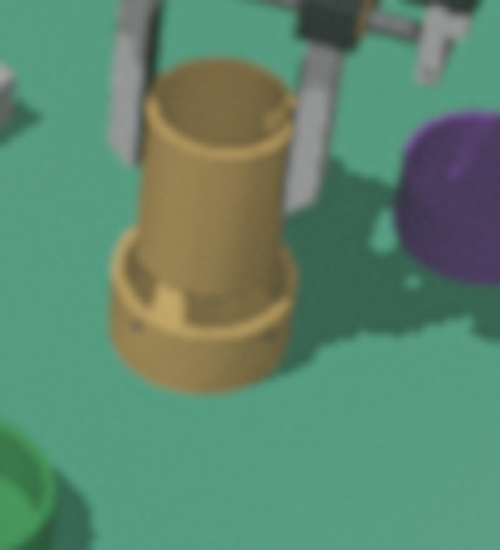

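View pics/scene3c.png

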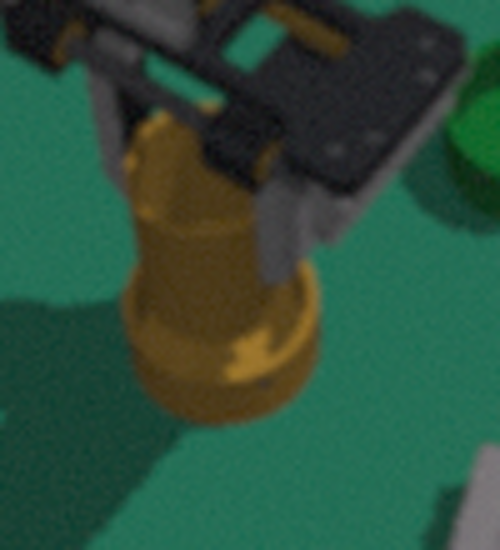

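Run:
```python
from h import *
from scipy.optimize import least_squares as ls
D=cams.camera("side");s=readout.read_state()
M=R.from_euler('xyz',s["eef_rot"]).as_matrix()
for zt in (116,118.4,121):
    q=ls(lambda v:bbox(proj(circ(v[0],v[1],zt,28),D))-[369.4,218.4,399.4,239],[480,-58]);print(zt,q.x,q.fun.round(1))
def f(v): return bbox(proj(circ(v[0],v[1],v[2],28),D))-[369.4,218.4,399.4,239]
d=np.array([481.8,-59.1,0])
print("drum-TCP in tool (side drum)",((d-s["eef_pos"])@M).round(1))
print("cup(118.4)->drum tool", )
q=ls(lambda v:bbox(proj(circ(v[0],v[1],118.4,28),D))-[369.4,218.4,399.4,239],[480,-58]).x
print(((d-np.r_[q,0])@M).round(1))
```

```text
116 [484.03025795 -60.42110512] [-0.2  0.2  0.2 -0.2]
118.4 [482.63582855 -58.08541086] [-0.3  0.1  0.3 -0.1]
121 [481.1252465  -55.55514914] [-0.3  0.1  0.3 -0.1]
drum-TCP in tool (side drum) [85.2 -2.4 -0.1]
cup(118.4)->drum tool
[-0.  -1.1  0.7]
```

The wrist and side views agree within about 1 mm that the axes are aligned, and the clearance is 4 mm. I'll lower the cup, watching force.

apply_moves:
  plan: [0, 0, 0, 0.015, 0, 0, 30, 0, 0, 0, 0.01, 0, 0, 30, 0, 0, 0, 0.005, 0, 0, 30, 0, 0, 0, 0.003, 0, 0, 30, 0, 0, 0, 0, 0, 0, 30]

```text
clock: 6.35
eef_pos: [483.7, -58.1, 51.4]
eef_rot: [-2.143, 1.571, 2.872]
wrist_force: [0.8, -0.6, -1.5]
finger_gap: 56.0
```

apply_moves:
  plan: [0, 0, 0, 0.002, 0, 0, 30, 0, 0, 0, 0.002, 0, 0, 30, 0, 0, 0, 0, 0, 0, 30]

```text
clock: 6.72
eef_pos: [483.7, -58.1, 47.4]
eef_rot: [-2.728, 1.571, 2.286]
wrist_force: [0.1, -0.2, -2.5]
finger_gap: 55.5
```

apply_moves:
  plan: [0, 0, 0, 0.001, 0, 0, 30, 0, 0, 0, 0, 0, 0, 30]

```text
clock: 6.98
eef_pos: [483.6, -58.1, 46.4]
eef_rot: [-1.957, 1.571, 3.057]
wrist_force: [-0.1, -0.1, -1.8]
finger_gap: 56.1
```

apply_moves:
  plan: [0, 0, 0, 0.001, 0, 0, 30, 0, 0, 0, 0, 0, 0, 30]

```text
clock: 7.22
eef_pos: [483.8, -58.1, 46.2]
eef_rot: [0.914, 1.571, -0.355]
wrist_force: [-4.9, 1.7, 10.0]
finger_gap: 55.9
```

apply_moves:
  plan: [0, 0, 0, 0.001, 0, 0, 30, 0, 0, 0, 0, 0, 0, 30]

```text
clock: 7.48
eef_pos: [483.9, -58.2, 46.2]
eef_rot: [0.89, 1.57, -0.378]
wrist_force: [-11.9, 1.3, 24.9]
finger_gap: 56.2
```

Contact: the cup bottomed at TCP z ≈46.2, which is the expected home height. I'll ease off the downward load and look.

apply_moves:
  plan: [0, 0, 0, -0.0015, 0, 0, 30, 0, 0, 0, 0, 0, 0, 30, 0, 0, 0, 0, 0, 0, 30]

```text
clock: 7.85
eef_pos: [483.9, -58.2, 46.2]
eef_rot: [1.148, 1.57, -0.121]
wrist_force: [-1.9, 0.8, 5.9]
finger_gap: 56.0
```

Run:
```python
from h import *
s=readout.read_state();rel([594.7,-63.9,46],s)
ims=[]
for n in ["scene","side"]:
    c=snap(n,n+"4.png")
    b=bbox(proj(circ(482,-58,40,60),c)); x,y=int(b[0]-10),int(b[1]-30)
    ims.append(cv2.resize(c["image"][y:y+110,x:x+78,::-1],None,fx=5,fy=5,interpolation=cv2.INTER_CUBIC)); print(x,y)
cv2.imwrite("pics/n4.png",np.hstack(ims))
```

```text
pos [483.9 -58.2  46.2] yawy 0.302 tool rel mm [  0.3 104.1  38.4] F [-1.9  0.8  5.9] gap 56.0 t 7.85
228 160
340 207
```

View pics/n4.png

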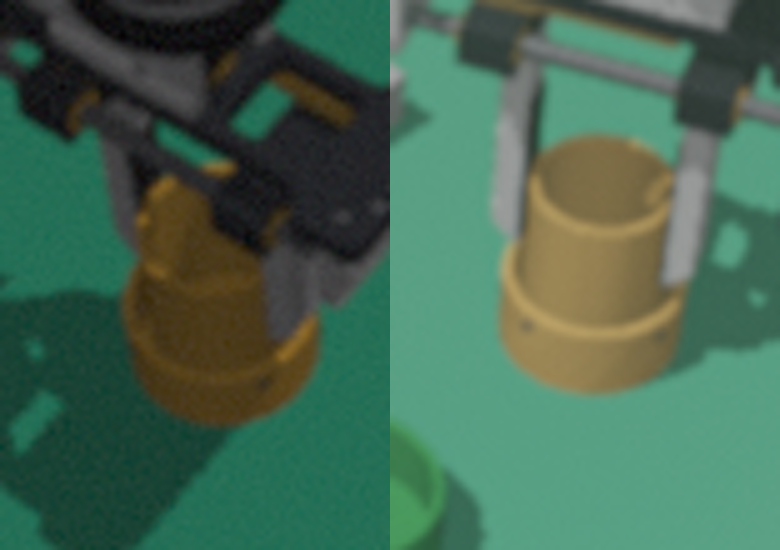

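Both views show the cup standing inside the drum with about 47 mm protruding. Next is a sideways slide of 44 mm, then 4 mm back to re-centre the cup in the drum on the notch line.

apply_moves:
  plan: [0, 0, 0, 0, 0, 0.006, 30, 0, 0, 0, 0, 0, 0.01, 30, 0, 0, 0, 0, 0, 0.01, 30, 0, 0, 0, 0, 0, 0.01, 30, 0, 0, 0, 0, 0, 0.005, 30]

```text
clock: 8.57
eef_pos: [496.3, -97.2, 46.3]
eef_rot: [2.281, 1.57, 1.012]
wrist_force: [-2.2, 4.9, 8.2]
finger_gap: 56.1
```

apply_moves:
  plan: [0, 0, 0, 0, 0, 0.003, 30, 0, 0, 0, 0, 0, 0, 30, 0, 0, 0, 0, 0, -0.004, 30, 0, 0, 0, 0, 0, 0, 30]

```text
clock: 9.07
eef_pos: [496.0, -96.4, 46.3]
eef_rot: [0.936, 1.569, -0.333]
wrist_force: [2.4, -0.9, 5.3]
finger_gap: 55.9
```

Run:
```python
from h import *
s=readout.read_state();rel([594.7,-63.9,46],s)
c=snap("wrist","w5.png")
ims=[]
for n in ["scene","side"]:
    c=snap(n,n+"5.png")
    b=bbox(proj(circ(530,-80,40,80),c)); x,y=int(b[0]),int(b[1]-20)
    ims.append(cv2.resize(c["image"][y:y+125,x:x+98,::-1],None,fx=4,fy=4,interpolation=cv2.INTER_CUBIC)); print(x,y)
cv2.imwrite("pics/n5.png",np.hstack(ims))
```

```text
pos [496.  -96.4  46.3] yawy 0.3022 tool rel mm [  0.4 103.8  -1.6] F [ 2.4 -0.9  5.3] gap 55.9 t 9.075
232 184
327 195
```

View pics/n5.png

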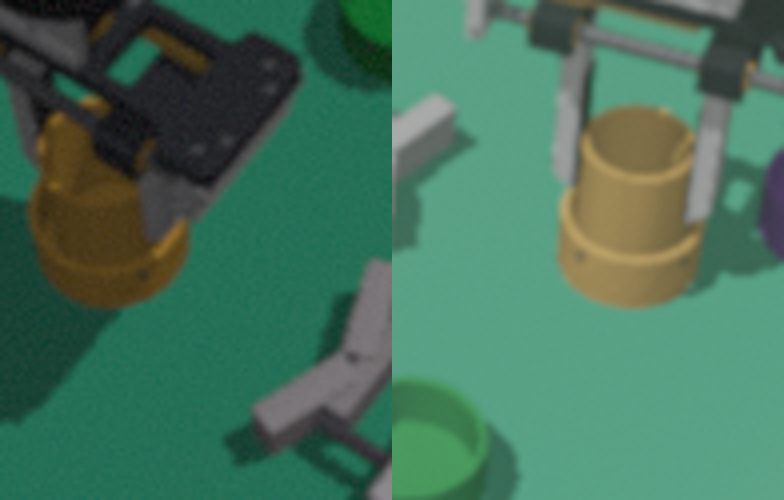

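View pics/w5.png

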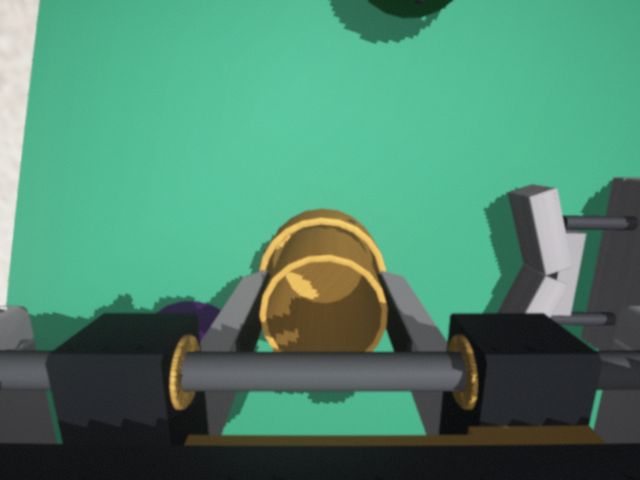

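Run:
```python
from h import *
s=readout.read_state();c=cams.camera("wrist");T=wristT(s,c)
cv2.imwrite("pics/w5a.png",cv2.resize(c["image"][170:330,250:400,::-1],None,fx=4,fy=3.5,interpolation=cv2.INTER_CUBIC)) if 0 else None
a=cv2.resize(c["image"][195:295,250:400,::-1],None,fx=5,fy=5,interpolation=cv2.INTER_CUBIC);cv2.imwrite("pics/w5a.png",a)
a=cv2.resize(c["image"][175:315,490:600,::-1],None,fx=4,fy=4,interpolation=cv2.INTER_CUBIC);cv2.imwrite("pics/w5b.png",a)
M=R.from_euler('xyz',s["eef_rot"]).as_matrix()
def ray(u,v,z):
    k=cv2.undistortPoints(np.array([[[u,v]]],float),K(c),c["D"])[0,0]
    d=T[:3,:3]@np.r_[k,1];p=T[:3,3];return p+d*(z-p[2])/d[2]
for u,v in [(545,274),(510,190),(505,320)]:
    P=ray(u,v,30);print(P.round(1),((P-s["eef_pos"])@M).round(1))
P=ray(323,218,34);print(((P-s["eef_pos"])@M).round(1))
```

```text
[616.2 -56.9  30. ] [ 16.4 126.5  -1.9]
[577.2 -19.1  30. ] [ 16.3 100.4 -49.6]
[606.  -89.9  30. ] [ 16.4 106.9  26.5]
[ 12.2  -0.2 -35.1]
```

View pics/w5a.png

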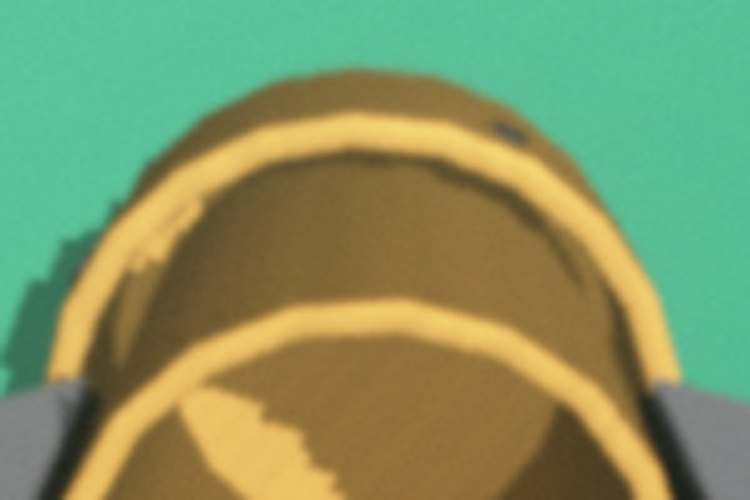

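View pics/w5b.png

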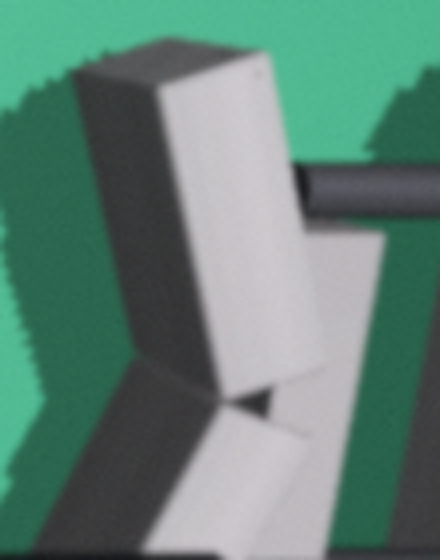

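The wrist crop puts the notch vertex at (545.5, 275), which is tool (y 127, z −1.7). The drum rim's top at row 217.4 puts the drum axis at z ≈ +0.4. I'll nudge it −z by about 2 mm and slide towards the jaw.

apply_moves:
  plan: [0, 0, 0, 0, 0, -0.0035, 30, 0, 0, 0, 0, 0, 0.0025, 30, 0, 0, 0, 0, 0.008, 0, 30, 0, 0, 0, 0, 0.012, 0, 30, 0, 0, 0, 0, 0.012, 0, 30]

```text
clock: 9.9
eef_pos: [525.3, -86.1, 46.2]
eef_rot: [-1.767, 1.569, -3.036]
wrist_force: [-8.0, -2.9, 14.8]
finger_gap: 56.1
```

apply_moves:
  plan: [0, 0, 0, 0, 0.012, 0, 30, 0, 0, 0, 0, 0.012, 0, 30, 0, 0, 0, 0, 0.012, 0, 30, 0, 0, 0, 0, 0.008, 0, 30, 0, 0, 0, 0, 0, 0, 30]

```text
clock: 10.52
eef_pos: [568.1, -72.7, 46.3]
eef_rot: [-2.295, 1.571, 2.719]
wrist_force: [0.7, 0.5, 7.9]
finger_gap: 56.5
```

Run:
```python
from h import *
s=readout.read_state();rel([594.7,-63.9,46],s)
c=snap("wrist","w6.png")
```

```text
pos [568.1 -72.7  46.3] yawy 0.3021 tool rel mm [ 0.3 28.  -0.5] F [0.7 0.5 7.9] gap 56.5 t 10.525
```

View pics/w6.png

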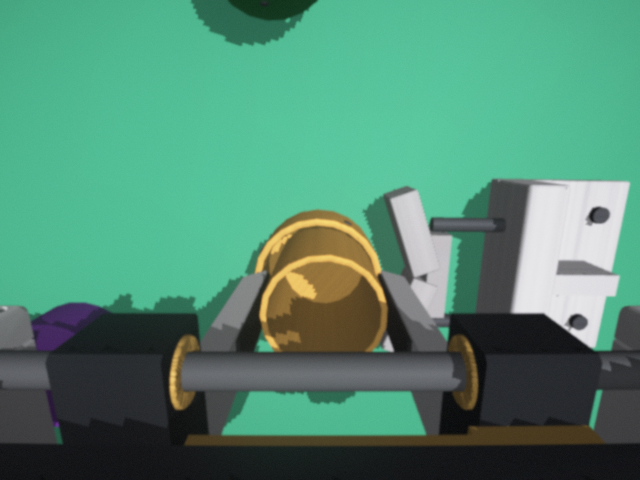

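The drum is trailing the cup as expected and the V notch at (420,275) lies straight ahead. I'll approach and feel for contact.

apply_moves:
  plan: [0, 0, 0, 0, 0.006, 0, 30, 0, 0, 0, 0, 0.006, 0, 30, 0, 0, 0, 0, 0.002, 0, 30, 0, 0, 0, 0, 0.002, 0, 30, 0, 0, 0, 0, 0, 0, 30]

```text
clock: 11.2
eef_pos: [582.6, -68.2, 46.3]
eef_rot: [-1.74, 1.569, -3.009]
wrist_force: [-6.3, -1.8, 10.6]
finger_gap: 55.8
```

apply_moves:
  plan: [0, 0, 0, 0, 0.002, 0, 30, 0, 0, 0, 0, 0.002, 0, 30, 0, 0, 0, 0, 0.002, 0, 30]

```text
clock: 11.58
eef_pos: [587.7, -66.7, 46.3]
eef_rot: [-1.755, 1.568, -3.023]
wrist_force: [-12.6, -3.7, 15.0]
finger_gap: 55.7
```

apply_moves:
  plan: [0, 0, 0, 0, 0.002, 0, 30, 0, 0, 0, 0, 0.002, 0, 30]

```text
clock: 11.82
eef_pos: [591.2, -65.6, 46.3]
eef_rot: [-1.748, 1.567, -3.017]
wrist_force: [-14.9, -4.8, 17.3]
finger_gap: 55.8
```

Run:
```python
from h import *
s=readout.read_state();rel([594.7,-63.9,46],s)
c=snap("wrist","w7.png")
```

```text
pos [591.2 -65.6  46.3] yawy 0.3018 tool rel mm [ 0.3  3.9 -0.6] F [-14.9  -4.8  17.3] gap 55.8 t 11.825
```

View pics/w7.png

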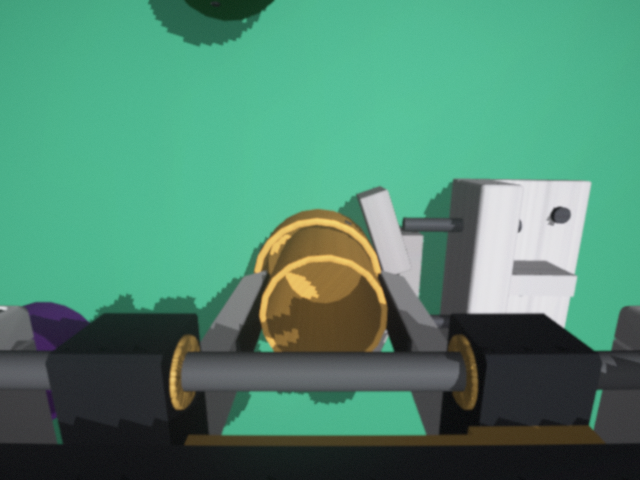

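Run:
```python
from h import *
s=readout.read_state()
c=cams.camera("wrist"); a=cv2.resize(c["image"][170:330,350:600,::-1],None,fx=3,fy=3,interpolation=cv2.INTER_CUBIC);cv2.imwrite("pics/w7a.png",a)
ims=[]
for n in ["scene","side"]:
    c=snap(n,n+"7.png")
    x,y=(280,220) if n=="scene" else (240,190)
    a=cv2.resize(c["image"][y:y+90,x:x+125,::-1],None,fx=6,fy=6,interpolation=cv2.INTER_CUBIC);cv2.imwrite("pics/%s7c.png"%n,a)
```

```text
(no output)
```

View pics/w7a.png

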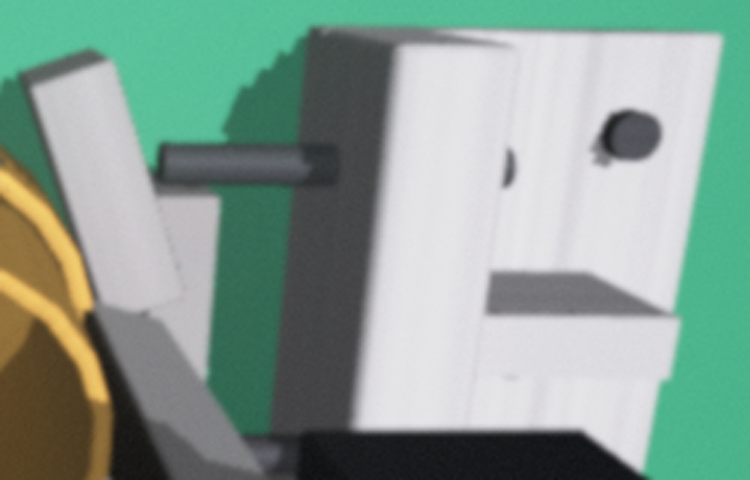

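View pics/scene7c.png

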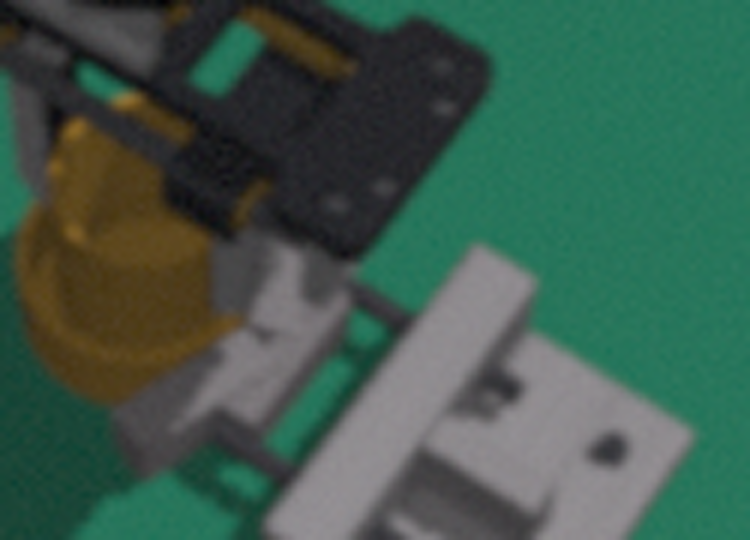

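View pics/side7c.png

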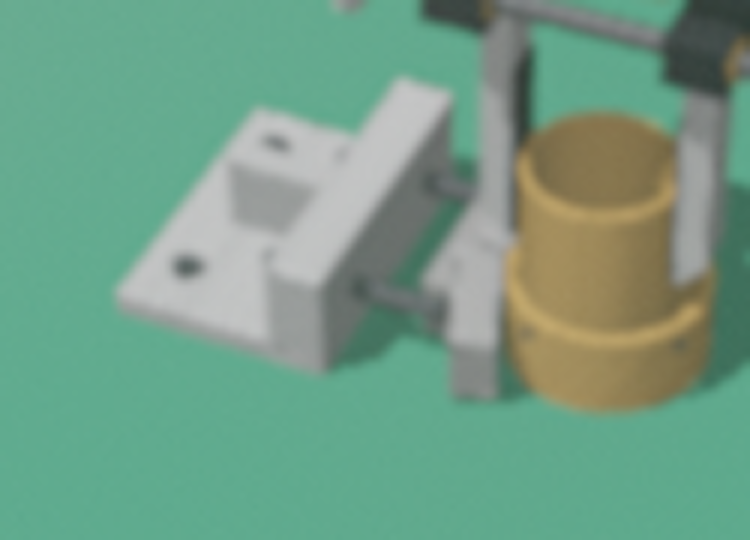

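```bash
cat > jaw.py <<'E'
from h import *
def jaw(tip,up,s,c,quiet=0):
    T=wristT(s,c);M=R.from_euler('xyz',s["eef_rot"]).as_matrix()
    def ray(u,v,z):
        k=cv2.undistortPoints(np.array([[[u,v]]],float),K(c),c["D"])[0,0]
        d=T[:3,:3]@np.r_[k,1];p=T[:3,3];return (p+d*(z-p[2])/d[2]-s["eef_pos"])@M
    a=ray(*tip,30);b=ray(*up,44);print("tip",a.round(1),"up",b.round(1),"jaw mm",67.4-(b-a)[1])
E
python3 - <<'E'
from jaw import *
s=readout.read_state();c=cams.camera("wrist")
jaw((358.3,198.3),(481.7,184),s,c)
D=cams.camera("side")
ph=0.303;u=np.array([np.cos(ph),np.sin(ph),0]);v=np.array([-u[1],u[0],0])
o=np.array([678.13,-38.06,0])
for j in (0,5,8,10,12,15): print(j,proj(o+u*(-82.4+j)+v*45.1+[0,0,30],D).round(1))
print(s["wrist_force"]@u)
E
```

```text
tip [ 16.3  18.8 -45.1] up [  2.1  78.6 -54. ] jaw mm 7.68056529696311
0 [[326.8 248.9]]
5 [[324.5 248.3]]
8 [[323.1 247.8]]
10 [[322.2 247.6]]
12 [[321.2 247.3]]
15 [[319.9 246.9]]
-13.33264121664803
```

Both the wrist and side views put the jaw at about 7.7 mm. I'll push about 7 mm more and ease the down-force slightly.

apply_moves:
  plan: [0, 0, 0, -0.0004, 0.0015, 0, 30, 0, 0, 0, 0, 0.0015, 0, 30, 0, 0, 0, 0, 0.0015, 0, 30, 0, 0, 0, 0, 0.0015, 0, 30, 0, 0, 0, 0, 0, 0, 30]

```text
clock: 12.75
eef_pos: [596.5, -64.0, 46.3]
eef_rot: [-1.757, 1.565, -3.026]
wrist_force: [-15.3, -4.9, 14.2]
finger_gap: 55.9
```

Run:
```python
from h import *
s=readout.read_state();rel([594.7,-63.9,46],s)
c=cams.camera("wrist"); a=cv2.resize(c["image"][170:330,330:580,::-1],None,fx=3,fy=3,interpolation=cv2.INTER_CUBIC);cv2.imwrite("pics/w8a.png",a)
c=cams.camera("side"); a=cv2.resize(c["image"][190:280,240:365,::-1],None,fx=6,fy=6,interpolation=cv2.INTER_CUBIC);cv2.imwrite("pics/side8c.png",a)
```

```text
pos [596.5 -64.   46.3] yawy 0.3017 tool rel mm [ 0.3 -1.7 -0.6] F [-15.3  -4.9  14.2] gap 55.9 t 12.75
```

View pics/w8a.png

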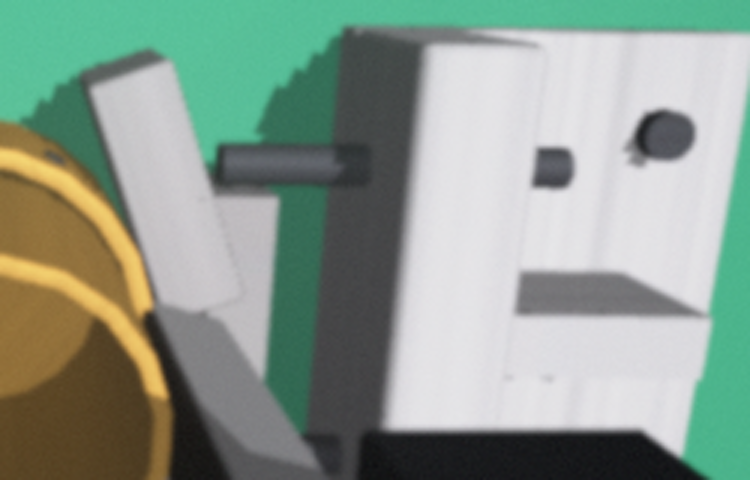

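View pics/side8c.png

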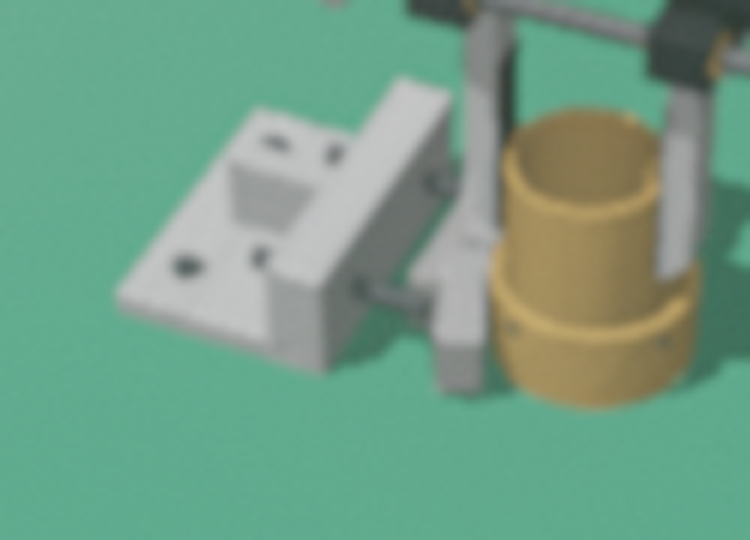

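Run:
```python
from jaw import *
s=readout.read_state();c=cams.camera("wrist")
jaw((330+88/3,170+84/3),(330+424/3,184),s,c); print(s["wrist_force"])
```

```text
tip [ 16.3  19.4 -45.3] up [  2.   73.4 -54. ] jaw mm 13.420282205882074
[-15.6508106   -5.55347395  15.92277762]
```

Jaw at about 13.4 mm, roughly 8 N. The last 1.5 mm, then hold.

apply_moves:
  plan: [0, 0, 0, 0, 0.001, 0, 30, 0, 0, 0, 0, 0.0005, 0, 30, 0, 0, 0, 0, 0, 0, 30, 0, 0, 0, 0, 0, 0, 30, 0, 0, 0, 0, 0, 0, 30]

```text
clock: 13.52
eef_pos: [597.6, -63.6, 46.4]
eef_rot: [-1.758, 1.565, -3.027]
wrist_force: [-16.6, -4.9, 16.0]
finger_gap: 55.8
```

apply_moves:
  plan: [0, 0, 0, 0, 0, 0, 30, 0, 0, 0, 0, 0, 0, 30, 0, 0, 0, 0, 0, 0, 30, 0, 0, 0, 0, 0, 0, 30, 0, 0, 0, 0, 0, 0, 30]

```text
clock: 14.15
eef_pos: [597.6, -63.6, 46.3]
eef_rot: [-1.763, 1.565, -3.032]
wrist_force: [-17.9, -4.5, 16.4]
finger_gap: 55.7
```

Run:
```python
from h import *
s=readout.read_state();rel([594.7,-63.9,46],s)
c=cams.camera("wrist"); a=cv2.resize(c["image"][170:330,330:580,::-1],None,fx=3,fy=3,interpolation=cv2.INTER_CUBIC);cv2.imwrite("pics/w9a.png",a)
c=cams.camera("side"); a=cv2.resize(c["image"][190:280,240:365,::-1],None,fx=6,fy=6,interpolation=cv2.INTER_CUBIC);cv2.imwrite("pics/side9c.png",a)
snap("scene","scene9.png")
```

```text
pos [597.6 -63.6  46.3] yawy 0.3016 tool rel mm [ 0.3 -2.9 -0.6] F [-17.9  -4.5  16.4] gap 55.7 t 14.15
```

View pics/w9a.png

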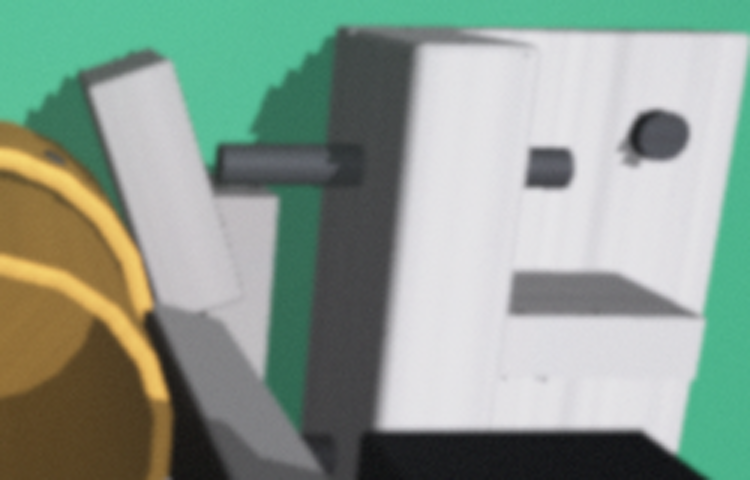

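View pics/side9c.png

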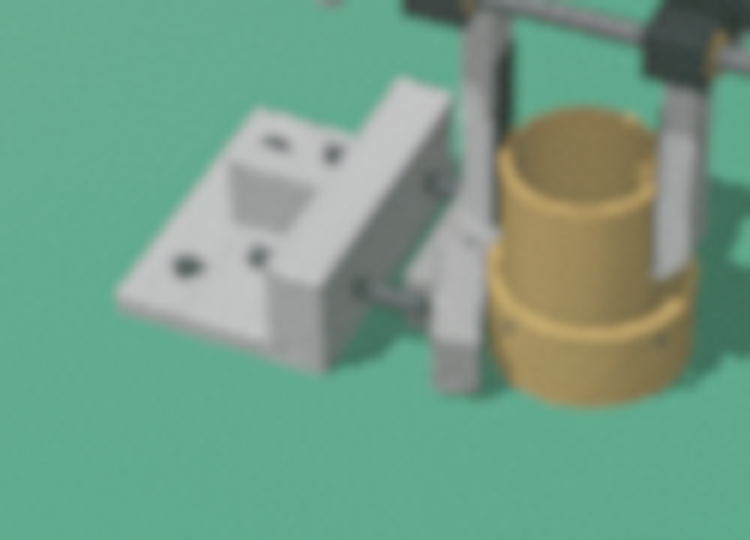

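View pics/scene9.png

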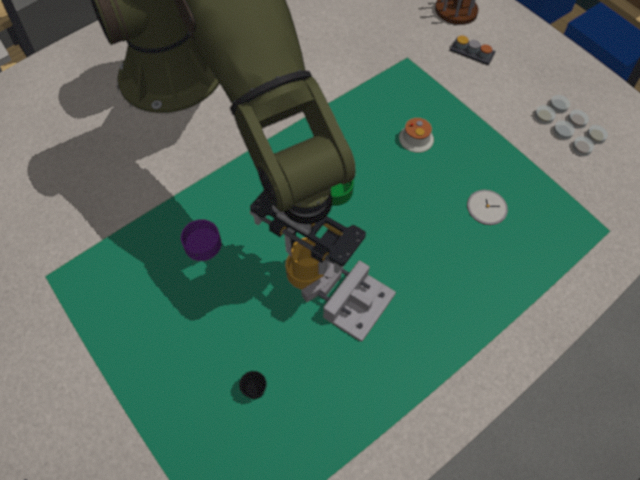

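Run:
```python
from jaw import *
s=readout.read_state();c=cams.camera("wrist")
jaw((330+87/3,170+84/3),(330+416/3,184),s,c); print(s["wrist_force"],s["finger_gap"],np.abs(s["qd"]).max())
ticket.sign_off()
```

```text
tip [ 16.3  19.2 -45.3] up [  2.  72. -54.] jaw mm 14.587499657430385
[-16.64419047  -5.87368597  17.58881063] 56.22163746470127 0.001558976538162354
the job is handed in; nothing more can be done
```

I stood the cup fully home in the drum, slid the pair along the bench into the notch, and pressed the jaw back. I handed the job in at about 14 s, still gripping the cup at the 40 N setting. The sign-off gives no verdict.

- **Jaw:** the last wrist picture puts it 14.6 mm back, about 8.8 N from the spring. The contact force itself cannot be read directly.
- **Push force:** the wrist reads about 18 N along the push, which does not match the spring alone. I put the other 9 N or so down to bench friction under a 16–18 N down-load. While sliding before contact it already read 8.5 N at about 15 N down-load, so the two agree.
- **Cup and drum:** TCP height is 46.3 mm, the same as when the cup bottomed in the drum. In the side picture the cup is upright and the drum flat.
- **Grip and motion:** the finger gap is about 56 mm, the width of the cup, and the arm was still.
- **Other objects:** the holder, loupe, dial and both look-alikes appear unmoved in the scene picture. The arm hides part of the green one.

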